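# Prove a fitting sleeve on the gauge pin, then hold the self-closing case open

## Task

Slide the brass sleeve with the wider bore down over the gauge pin until it sits fully home on the pin's base, and let go of it; leave the other sleeve and the things lying about where they are. Then take the fittings case's lid by its bar handle, lift it and hold it open at 60 degrees, so that I can put the proven sleeve away: the lid springs shut by itself, so finish while still holding the bar, steady, with nothing else propping the lid.

Things in the scene. Friction and masses are not known exactly. Their poses are not given: they have to be found in the camera images.
- sleeve_wide: brass sleeve (tube) standing upright, outside diameter 34 mm, 40 mm high, bore 18.4 mm right through: the one that fits the gauge pin. Origin: centre of its underside, z up its axis. About 0.09 kg
- sleeve_narrow: brass sleeve standing upright, the same outside (34 mm diameter, 40 mm high) but bore only 10 mm, so that it does not pass over the pin: leave it. Origin: centre of its underside. It stands on the same plate as the gauge, either side of the middle
- gauge_seat (a point): the gauge: a fixed upright steel pin, diameter 16 mm, 40 mm high, its top 8 mm tapered to a 6 mm wide nose, on a dark round base of diameter 56 mm and 10 mm high, fixed on an aluminium plate 220 x 220 x 8 mm on the bench. This point is on the pin's axis at the top face of the base, where the sleeve's underside rests; the pin's tip is 40 mm above it
- case: grey metal case for vacuum fittings, fixed to the bench, 160 mm (x, front to back) x 220 mm (y) x 90 mm high, with a hinged lid 8 mm thick on top. Origin: centre of its underside; its x axis points from the handle side (front) to the hinge side (back), z up. It may be left or right of the robot, with the plate on the other side
- lid (a joint): lid angle in rad: 0 shut, grows as the front edge is lifted, stop at 1.4; 60 degrees is 1.047. A light spring and its weight pull it shut from any angle (about 1.5 to 3 N at the bar)
- lid_hinge (a point): middle of the hinge axis, along the case's y axis at the back rim: 80 mm behind the case's origin in the case's x and 90.5 mm above its underside
- bar_mid (a point): middle of the handle's straight round steel bar, diameter 12 mm, 120 mm long along the case's y axis, free all round between its two end arms. With the lid shut it is 30 mm in front of the lid's front edge, 35 mm above the lid's underside (125.5 mm above the bench), 190 mm in front of the hinge. The bar may turn between the finger pads as the lid swings
- vac_port: bystander: aluminium vacuum port, round foot of diameter 50 mm with a thin stem, 45 mm high, between plate and case. Origin: centre of its underside
- tape_roll: bystander: yellow roll of tape lying flat, diameter 90 mm, 24 mm high, beyond the vacuum port. Origin: centre of its underside
- spanner: bystander: steel spanner 160 mm long lying between plate and case, on the robot side. Origin: middle of its underside
There are look-alikes about, which are no part of the job. Leave any black look-alike of the sleeve_wide alone.

How it is judged (in metres and radians):
On the way, in this order (a step that is already met when the one before it is completed fails the run):
1. the wide-bore sleeve is fully home on the gauge pin and let go, with the lid still shut (horizontal distance between sleeve_wide and gauge_seat below 0.003 m and z of sleeve_wide in the frame of gauge_seat below 0.003 m and angle between sleeve_wide's own z axis and vertical below 0.1 rad and contact force between the fingers and sleeve_wide below 0.1 N and value of joint lid below 0.15 rad), for 0.2 s.
2. the lid is held by its bar at about 60 degrees (value of joint lid between 0.942 and 1.152 rad and velocity of joint lid between -0.05 and 0.05 rad/s and (contact force between the fingers and lid_c1 above 0.5 N or contact force between the fingers and lid_c2 above 0.5 N or contact force between the fingers and lid_c3 above 0.5 N)), for 0.3 s.
At the end, for the whole second after the job is handed in: lid still, at 54 to 66 degrees, the fingers bearing on its bar with over 0.5 N and no loose thing touching case or lid; the wide-bore sleeve released upright on the pin, underside within 3 mm of the base; the other sleeve within 20 mm of where it stood (all of step 2 and horizontal distance between sleeve_wide and gauge_seat below 0.003 m and z of sleeve_wide in the frame of gauge_seat below 0.003 m and angle between sleeve_wide's own z axis and vertical below 0.1 rad and contact force between each of the fingers, case and sleeve_wide below 0.1 N and contact force between case and sleeve_narrow below 0.1 N and contact force between case and vac_port below 0.1 N and contact force between case and tape_roll below 0.1 N and contact force between case and spanner below 0.1 N and not (distance of sleeve_narrow from where it was at the start of the episode above 0.02 m)); the arm keeps its last pose, push and grip.
It fails at once if the narrow-bore sleeve is moved more than 20 mm or knocked over (distance of sleeve_narrow from where it was at the start of the episode above 0.02 m or angle between sleeve_narrow's own z axis and vertical above 0.5 rad).
It fails at once if a bystander is moved more than 30 mm (distance of any of vac_port, tape_roll, spanner from where it was at the start of the episode above 0.03 m).
It also fails if it takes over 54 s, if anything falls off the work surface, if the arm or the gripper's body presses on something with over 40 N, if the wrist force passes 120 N, or if a joint passes its speed limit or range.

## Robot

A 6-joint arm with a two-finger parallel gripper is mounted at the origin on the work surface. World frame = base frame: x ahead of the robot, y to its left, z up, the work surface at z = 0. Lengths are in mm, angles in rad, forces in N, time in s.
With the tool pointing down it reaches from about 425 to 1125 mm from the base axis. Payload 14.9 kg.
Tool frame: the origin (TCP) lies at the very end of the fingers, on their centre line; the grasp point (between the pads) lies 19 mm behind it (manip.tcp_to_grasp is the distance from the TCP to the grasp point, in mm); z points along the fingers, x is the direction in which the jaws open and shut, and the axes are right-handed (so a half turn about z gives the same grasp; the last joint's range is limited). The gripper opens to 91 mm and grips with 3 to 60 N. Pads are 32 mm wide; open, the fingers measure 118 mm over their backs; the gripper's body (76 mm by 178 mm) begins 60 mm behind the grasp point.
Start: joints at [-1.142, 0.379, 1.734, -0, 1.028, -0.033], TCP at [311.89, -626.692, 213.932] pointing down, gripper open.
Joint ranges: [-2.77, 2.77], [-0.74, 2.19], [0, 2.66], [-1.06, 4.2], [0.31, 2.87], [-3.08, 3.08]. Speed limits (rad/s): [1.89, 1.89, 2.39, 3.14, 3.14, 3.14].

## Interface

Orientations are given as a unit quaternion [w, x, y, z].
In Python, from rig import manip gives the robot as it stands. The module is installed in compiled form; this text tells all that it offers.
- The arm moves only by the tool drive_tool, never from a script. Its argument "deltas" is one flat list of numbers, 5 for each row, row after row: the shift along the tool's x, y, z in m, then the turn about the tool's z in degrees, then the opening, from 0 (shut) to 1 (fully open). A call has 1 to 12 rows; each row is the pose to reach, as a shift and turn from the pose commanded when the call began, along the tool's axes at that moment; what a row does not reach only later rows make up. A row lasts 1/10 s, in which the tool goes at most 50 mm and 8.59 degrees, less where a joint would pass 70% of its speed; a pose out of reach is approached as far as the arm can. A call with a gripper value outside its range is refused whole. The fingers move at their own pace and stop on an object; "force" is the grip in N (left out, the last holds). Time passes only in rows, so rows that repeat a pose let the fingers close. It gives the time, the measured TCP pose, the force and the opening at its end, in the units of the state.
- manip.get_state(): the state, without advancing time (a new reading comes with each control period).
- manip.grab_frame(name): name is "scene" or "top" or "wrist"; returns a dict with "image" (420x560x3 uint8, red, green, blue), "fx", "fy", "cx", "cy" (pixels), "camera_from_world" (4x4, takes a point from world to camera coordinates); the wrist camera has in their place "tool_from_camera" (4x4, takes a point from camera to tool coordinates, whose origin is the TCP and whose axes are the tool frame's). Camera axes: x right, y down, z forward; pixel columns grow to the right and rows downward; lengths in mm; the calibration is good to about 2 mm. The wrist camera is an equidistant fisheye: a pixel r from the principal point sees the ray r / f radians off the axis. A picture is of the moment at which its call begins: read the wrist's pose just before it. There is no depth.
- manip.sign_off(): hands the job in, once; it reports no verdict.
The state is a dict: "time_s": time; "joint_positions": joint angles; "qd": joint speeds; "tau": joint torques, N m; "eef_pos": TCP position; "tcp_rot": TCP orientation; "wrist_force": force on the tool from outside, world axes, zero at the start; "ft_torque": the same for the moment, N m; "opening": finger opening in mm.
Only numpy, scipy, OpenCV 4.12 (cv2) and the standard library are available. Lean on these libraries where they do the work, as an engineer would, in place of code of your own. Each camera call takes 0.05 s, during which the arm holds its last target. There are 200 camera calls.

## Working session

There is one attempt and no reset: what is moved stays moved. The work goes in short steps, Python scripts to look and compute and a tool call to move; the robot and the scene stay as the last step left them, time stands still between calls to the robot, and variables do not carry over. Pictures are saved under pics/ and viewed, about 8 in all and at most 12, crops included, and the job is handed in when it is done.

Besides the shell and the picture viewer there is one more tool, called after "Emit:" as name(argument=value, ...), one argument or row to a line, values as JSON. drive_tool: Moves the arm, as the interface text tells. Its arguments: {"type":"object","properties":{"deltas":{"type":"array","items":{"type":"number"}},"force":{"type":"number"}},"required":["deltas"]}

```bash
mkdir -p pics; python3 - <<'E'
from rig import manip
import cv2,numpy as np,pickle
s=manip.get_state();print(s)
d={}
for n in("scene","top"):
    f=manip.grab_frame(n);d[n]=f
    cv2.imwrite(f"pics/{n}0.png",cv2.resize(f["image"][:,:,::-1],(800,600),interpolation=cv2.INTER_CUBIC))
    print(n,f["fx"],f["cx"],f["cy"],np.round(f["camera_from_world"],3).tolist())
pickle.dump(d,open("f0.pkl","wb"))
E
```

```text
{'time_s': 0.0, 'joint_positions': array([-1.14229379e+00,  3.79386718e-01,  1.73474714e+00, -1.35414829e-05,
        1.02849355e+00, -3.33525167e-02]), 'qd': array([-0.0009199 ,  0.00048862, -0.00063255,  0.00034447, -0.0012213 ,
        0.00113576]), 'tau': array([ 1.13255730e-03, -7.63719177e+01, -4.34373128e+01,  6.51230291e-02,
        4.25889599e-02, -1.37019588e-04]), 'eef_pos': array([ 311.73068177, -626.3397107 ,  213.32018806]), 'tcp_rot': array([-2.82086866e-04,  8.50180994e-01, -5.26490275e-01, -4.33749237e-04]), 'wrist_force': array([-0.05638253,  0.01894842,  0.91107348]), 'ft_torque': array([ 0.03154652, -0.01747822,  0.01664052]), 'opening': 91.47207157881353}
scene 519.0773905082473 287.26286925767647 203.64901718287436 [[-0.838, 0.546, 0.005, 446.851], [0.4, 0.62, -0.675, -169.645], [-0.372, -0.564, -0.738, 1573.589], [0.0, 0.0, 0.0, 1.0]]
top 411.17206430576516 281.6841675383769 208.74303874223617 [[-0.003, -1.0, 0.015, 20.133], [-0.996, 0.001, -0.088, 577.604], [0.088, -0.015, -0.996, 880.663], [0.0, 0.0, 0.0, 1.0]]
```

View pics/scene0.png

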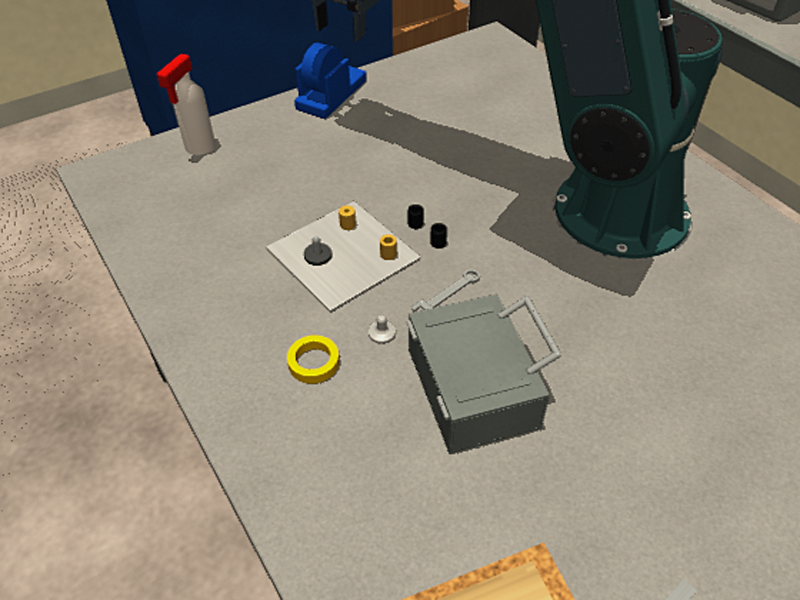

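View pics/top0.png

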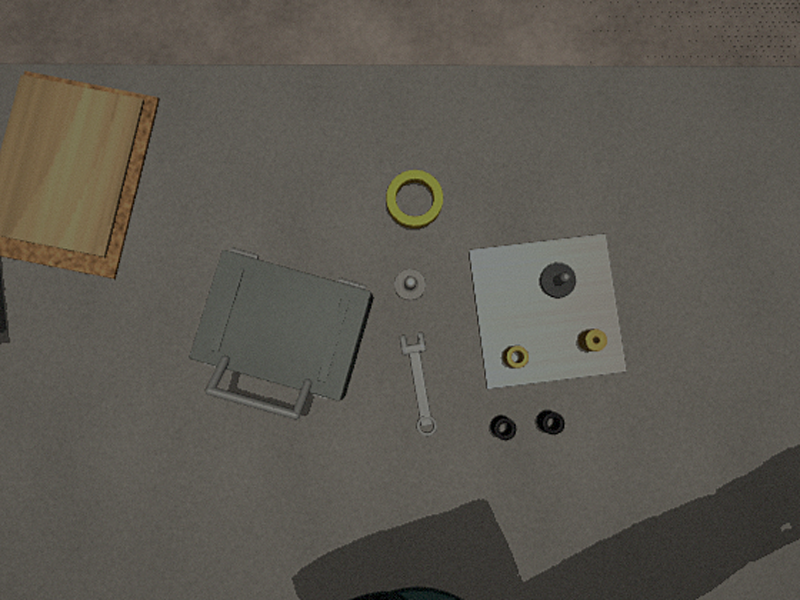

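The scene shows the plate with the wide-bore sleeve at about (516,357) in the top view, the narrow one at (595,340) and the gauge at (558,280). The case is at left with its bar from (210,390) to (300,412). I'll enlarge these for measuring.

```bash
python3 - <<'E'
import pickle,cv2,numpy as np
d=pickle.load(open("f0.pkl","rb"))
t=d["top"]["image"][:,:,::-1];s=d["scene"]["image"][:,:,::-1]
def crop(im,x,y,w,h,k):
    c=cv2.resize(im[y:y+h,x:x+w],None,fx=k,fy=k,interpolation=cv2.INTER_CUBIC)
    c=cv2.convertScaleAbs(c,alpha=1.3)
    for i in range(0,w,10):
        cv2.line(c,(i*k,0),(i*k,4 if i%50 else 12),(0,0,255),1); cv2.putText(c,str(x+i),(i*k,14),0,.3,(0,255,255))
    for i in range(0,h,10):
        cv2.line(c,(0,i*k),(6,i*k),(0,0,255),1); cv2.putText(c,str(y+i),(8,i*k+4),0,.3,(0,255,255))
    return c
a=crop(t,340,175,100,90,4); b=crop(t,125,165,140,140,4)[:560,:400*1]
b=crop(t,135,230,100,70,4)
c=crop(s,190,135,100,90,4); e=crop(s,330,200,100,70,4)
cv2.imwrite("pics/c1.png",np.vstack([np.hstack([a,c])[:320],np.hstack([b,e])]))
E
```

```text
(no output)
```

View pics/c1.png

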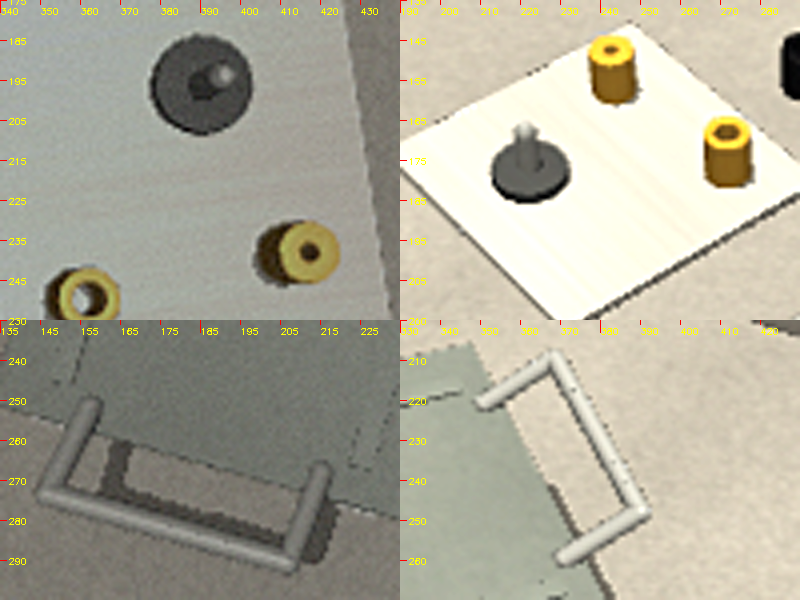

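The crops give top-view pixels: wide sleeve rim centre (361.9,249.1), narrow (416.8,237.6), base disc (389.9,195.6) and pin tip (396.1,193.1). The bar corners are (147.1,272.6) and (207.1,290.3). The scene view adds a second ray for several of these.

```bash
cat >h.py <<'E'
import numpy as np,pickle
from scipy.spatial.transform import Rotation as R
def ray(f,u,v):
    T=f["camera_from_world"];A=T[:3,:3];o=-A.T@T[:3,3]
    r=A.T@np.array([(u-f["cx"])/f["fx"],(v-f["cy"])/f["fy"],1]);return o,r/np.linalg.norm(r)
def atz(f,u,v,z):
    o,r=ray(f,u,v);return o+r*(z-o[2])/r[2]
E
python3 - <<'E'
from h import *
d=pickle.load(open("f0.pkl","rb"));t,s=d["top"],d["scene"]
for n,f,p,z in [("wide",t,(361.9,249.1),48),("wide",s,(271.6,166.3),48),("narrow",t,(416.8,237.6),48),("narrow",s,(242.6,146.9),48),
 ("base",t,(389.9,195.6),16),("base",s,(222.4,176.5),18),("tip",t,(396.1,193.1),58),("tip",s,(220.9,166.6),58),
 ("barA",t,(147.1,272.6),125.5),("barB",t,(207.1,290.3),125.5),("barA",s,(390.2,247.3),125.5),("barB",s,(368.4,209.7),125.5),
 ("vac",t,(410/1.4286,284/1.4286),30),("spanHead",t,(413/1.4286,343/1.4286),5),("spanEnd",t,(427/1.4286,426/1.4286),5),
 ("blkA",t,(503/1.4286,427/1.4286),40),("blkB",t,(550/1.4286,422/1.4286),40)]:
    print(n,np.round(atz(f,*p,z),1))
E
```

```text
wide [ 488.9 -151.7   48. ]
wide [ 484.8 -154.9   48. ]
narrow [ 513.1 -270.3   48. ]
narrow [ 512.2 -269.3   48. ]
base [ 607.7 -223.7   16. ]
base [ 606.7 -221.8   18. ]
tip [ 608.  -225.4   58. ]
tip [ 608.2 -220.5   58. ]
barA [445.9 279.6 125.5]
barB [411.8 164.1 125.5]
barA [443.5 281.1 125.5]
barB [412.9 167.  125.5]
vac [599.1   7.4  30. ]
spanHead [509.    2.3   5. ]
spanEnd [380.8 -18.8   5. ]
blkA [ 383.3 -130.4   40. ]
blkB [ 390.3 -200.9   40. ]
```

Emit:
drive_tool(
  deltas=[-0.345,-0.368,0.04,0,1,-0.345,-0.368,0.04,0,1,-0.345,-0.368,0.04,0,1,-0.345,-0.368,0.04,0,1,-0.345,-0.368,0.04,0,1,-0.345,-0.368,0.04,0,1,-0.345,-0.368,0.04,0,1,-0.345,-0.368,0.04,0,1,-0.345,-0.368,0.04,0,1,-0.345,-0.368,0.04,0,1,-0.345,-0.368,0.04,0,1,-0.345,-0.368,0.04,0,1],
)

```text
time_s: 1.3
eef_pos: [487.8, -152.7, 173.7]
tcp_rot: [0.0, 0.851, -0.525, -0.0]
wrist_force: [-0.9, -0.0, 0.0]
opening: 91.1
```

Emit:
drive_tool(
  deltas=[0,0,0,0,1,0,0,0,0,1,0,0,0,0,1],
)

```text
time_s: 1.6
eef_pos: [487.4, -154.9, 174.0]
tcp_rot: [0.0, 0.85, -0.527, 0.0]
wrist_force: [-0.5, 0.1, 0.6]
opening: 91.3
```

```bash
cat >>h.py <<'E'
import cv2
def wrist(name):
    from rig import manip
    s=manip.get_state();f=manip.grab_frame("wrist");f["p"]=s["eef_pos"];f["q"]=s["tcp_rot"]
    pickle.dump(f,open(name+".pkl","wb"));return f
def Rt(q): return R.from_quat(q,scalar_first=True).as_matrix()
def wray(f,u,v):
    a=np.array([(u-f["cx"])/f["fx"],(v-f["cy"])/f["fy"]]);th=np.hypot(*a)
    r=np.r_[a/th*np.sin(th),np.cos(th)];C=f["tool_from_camera"];Q=Rt(f["q"])
    return f["p"]+Q@C[:3,3],Q@C[:3,:3]@r
def watz(f,u,v,z):
    o,r=wray(f,u,v);return o+r*(z-o[2])/r[2]
def wproj(f,P):
    C=f["tool_from_camera"];Q=Rt(f["q"]);c=C[:3,:3].T@(Q.T@(np.asarray(P)-f["p"])-C[:3,3])
    h=np.hypot(c[0],c[1]);th=np.arctan2(h,c[2]);return np.array([f["cx"]+f["fx"]*th*c[0]/h,f["cy"]+f["fy"]*th*c[1]/h])
def delta(f,target):
    return Rt(f["q"]).T@(np.asarray(target)-f["p"])
E
python3 - <<'E'
from h import *
f=wrist("w1");print(f["p"],f["q"],f["fx"],f["cx"],f["cy"],np.round(f["tool_from_camera"],3).tolist())
for n,P in [("wide",(487,-153,48)),("narrow",(513,-270,48)),("pin",(608,-223,58)),("base",(607,-223,18))]:print(n,wproj(f,P))
cv2.imwrite("pics/w1.png",cv2.resize(f["image"][:,:,::-1],(800,600),interpolation=cv2.INTER_CUBIC))
E
```

```text
[ 487.35487332 -154.92734814  174.00928762] [ 1.30564174e-05  8.49727978e-01 -5.27221358e-01  5.46739178e-05] 325.19226210127806 280.1183660851462 214.70067511777214 [[1.0, -0.0, 0.001, 0.381], [0.0, 0.964, 0.265, -73.987], [-0.001, -0.265, 0.964, -170.185], [0.0, 0.0, 0.0, 1.0]]
wide [277.47341855 206.53631547]
narrow [393.55918648 234.54004145]
pin [404.87883138 127.51992992]
base [390.32185138 127.91459865]
```

View pics/w1.png

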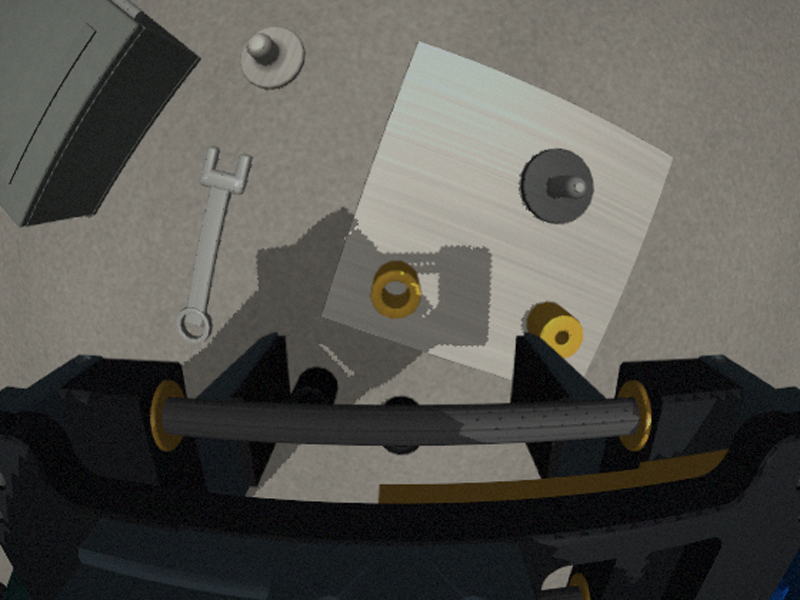

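The wrist view shows the wide-bore sleeve centred ahead of the jaws, rim at about (396,293), and the pin tip at about (577,186). Both are close to the predictions.

```bash
python3 - <<'E'
from h import *
f=pickle.load(open("w1.pkl","rb"))
k=lambda u,v:((u+.5)*.7-.5,(v+.5)*.7-.5)
w=watz(f,*k(396,293),48);p=watz(f,*k(577,186),58);b=watz(f,*k(558,186),17)
print(w,p,b,watz(f,*k(562,337),48))
print(delta(f,[w[0],w[1],22]))
E
```

```text
[ 488.19810836 -151.96717197   48.        ] [ 605.37216579 -223.1274324    58.        ] [ 605.2651468  -224.48597971   17.        ] [ 511.76453153 -270.3943777    48.        ]
[ -2.29404368  -2.06468028 152.00911707]
```

Emit:
drive_tool(
  deltas=[-0.002,-0.002,0.04,0,1,-0.002,-0.002,0.08,0,1,-0.002,-0.002,0.12,0,1,-0.002,-0.002,0.14,0,1,-0.002,-0.002,0.152,0,1,-0.002,-0.002,0.152,0,1,-0.002,-0.002,0.152,0,1],
)

```text
time_s: 2.35
eef_pos: [489.1, -151.6, 22.7]
tcp_rot: [-0.0, 0.85, -0.527, 0.0]
wrist_force: [0.5, 0.5, 0.4]
opening: 91.2
```

Emit:
drive_tool(
  deltas=[0,0,0,0,0.25,0,0,0,0,0.25,0,0,0,0,0.25,0,0,0,0,0.25,0,0,0,0,0.25,0,0,0,0,0.25,0,0,0,0,0.25,0,0,0,0,0.25],
  force=12,
)

```text
time_s: 3.15
eef_pos: [488.5, -151.2, 21.9]
tcp_rot: [0.0, 0.85, -0.527, -0.0]
wrist_force: [0.2, 0.3, -0.1]
opening: 34.5
```

Emit:
drive_tool(
  deltas=[0,0,-0.02,0,0.25,0,0,-0.045,0,0.25,0,0,-0.07,0,0.25,0.03,-0.019,-0.07,0,0.25,0.07,-0.044,-0.07,0,0.25,0.1,-0.063,-0.07,0,0.25,0.117,-0.074,-0.07,0,0.25,0.117,-0.074,-0.07,0,0.25,0.117,-0.074,-0.07,0,0.25,0.117,-0.074,-0.07,0,0.25],
)

```text
time_s: 4.15
eef_pos: [605.8, -222.4, 91.6]
tcp_rot: [0.0, 0.85, -0.526, -0.001]
wrist_force: [-0.1, -0.5, -1.7]
opening: 34.3
```

```bash
python3 - <<'E'
from h import *
from rig import manip
f=wrist("w2");print(f["p"],manip.get_state()["opening"])
print(wproj(f,[606.5,-223.2,95]),wproj(f,[606.5,-223.2,58]))
t=manip.grab_frame("top");s=manip.grab_frame("scene");pickle.dump((t,s),open("ts2.pkl","wb"))
c=lambda im,x,y,w,h,k:cv2.resize(im[y:y+h,x:x+w,::-1],(w*k,h*k),interpolation=cv2.INTER_CUBIC)
a=c(f["image"],205,130,150,150,4)
b=c(s["image"],190,130,50,75,4);d=c(t["image"],375,170,50,75,4)
cv2.imwrite("pics/w2.png",np.hstack([a,np.vstack([b,d])]))
E
```

```text
[ 605.82102643 -222.36289715   91.56125928] 34.097082891509025
[281.12578525 262.9103325 ] [280.97320635 240.38904919]
```

View pics/w2.png

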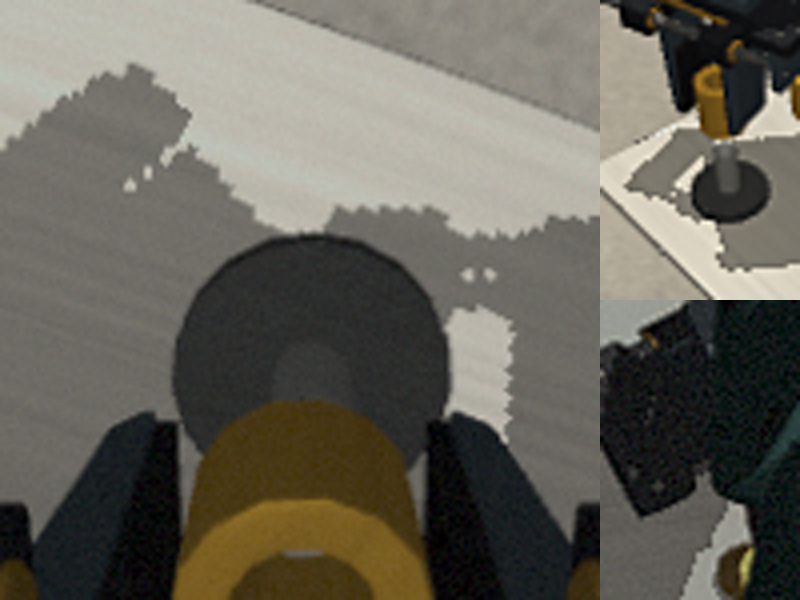

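The crop shows the base disc spanning x 173–450 with its far top edge at about (312,241). The sleeve's underside edge tops out at (306,402) and the pin spans 273–352. I'll compare the axes in tool coordinates.

```bash
python3 - <<'E'
from h import *
f=pickle.load(open("w2.pkl","rb"));Q=Rt(f["q"])
k=lambda u,v:(205+(u+.5)/4-.5,130+(v+.5)/4-.5)
T=lambda u,v,z:np.round(Q.T@(watz(f,*k(u,v),z)-f["p"]),1)
bz=f["p"][2]-14
for z in(10,18):print("base far",z,T(312,236 if z==10 else 241,z))
print("base L/R",T(173,370,18),T(450,370,18),"pin L/R",T(273,370,45),T(352,370,45))
print("sleeve under far",T(306,402,bz),"rim far outer",T(303,499,bz+40),"rim inner far",T(303,548,bz+40),"rim LR",T(172,590,bz+40),T(432,590,bz+40))
E
```

```text
base far 10 [  2.5 -26.1  81.5]
base far 18 [  2.5 -26.6  73.5]
base L/R [-24.8  -1.   73.6] [29.6 -0.9 73.5] pin L/R [-4.5 -9.1 46.6] [ 9.2 -9.1 46.5]
sleeve under far [  1.1 -13.8  14. ] rim far outer [  0.6 -14.7 -26. ] rim inner far [  0.6  -8.2 -26. ] rim LR [-15.6  -2.4 -26. ] [ 16.5  -2.4 -26. ]
```

Emit:
drive_tool(
  deltas=[0.002,0,0,0,0.25,0.002,0,0.008,0,0.25,0.002,0,0.014,0,0.25,0.002,0,0.018,0,0.25,0.002,0,0.022,0,0.25,0.002,0,0.026,0,0.25,0.002,0,0.03,0,0.25,0.002,0,0.032,0,0.25,0.002,0,0.032,0,0.25],
)

```text
time_s: 5.2
eef_pos: [607.7, -224.7, 59.6]
tcp_rot: [0.0, 0.85, -0.527, -0.0]
wrist_force: [-0.2, 0.3, -0.8]
opening: 34.2
```

Emit:
drive_tool(
  deltas=[0,0,0.005,0,0.25,0,0,0.01,0,0.25,0,0,0.015,0,0.25,0,0,0.02,0,0.25,0,0,0.024,0,0.25,0,0,0.027,0,0.25,0,0,0.027,0,0.25],
)

```text
time_s: 5.9
eef_pos: [607.6, -224.7, 32.4]
tcp_rot: [0.0, 0.85, -0.526, -0.0]
wrist_force: [-0.0, 0.2, -0.9]
opening: 34.3
```

Emit:
drive_tool(
  deltas=[0,0,0.001,0,0.25,0,0,0.001,0,0.25,0,0,0.001,0,0.65,0,0,0.001,0,0.65,0,0,0.001,0,0.65,0,0,0.001,0,0.65,0,0,0.001,0,0.65,0,0,-0.03,0,0.65,0,0,-0.07,0,0.65,0,0,-0.11,0,0.65,0,0,-0.15,0,0.65,0,0,-0.15,0,0.65],
)

```text
time_s: 7.1
eef_pos: [610.5, -225.8, 188.8]
tcp_rot: [-0.001, 0.85, -0.527, 0.004]
wrist_force: [0.8, -0.5, -0.2]
opening: 59.6
```

```bash
python3 - <<'E'
from h import *
from rig import manip
f=wrist("w3");print(f["p"],f["q"])
s=manip.grab_frame("scene");pickle.dump(s,open("s3.pkl","wb"))
c=lambda im,x,y,w,h,k:cv2.resize(im[y:y+h,x:x+w,::-1],(w*k,h*k),interpolation=cv2.INTER_CUBIC)
cv2.imwrite("pics/w3.png",np.hstack([c(f["image"],205,120,100,140,4),c(s["image"],185,125,60,140,4),c(s["image"],245,125,40,140,4)]))
E
```

```text
[ 610.5133411  -225.83489038  188.80260092] [-6.77061689e-04  8.50155651e-01 -5.26515750e-01  4.00945167e-03]
```

View pics/w3.png

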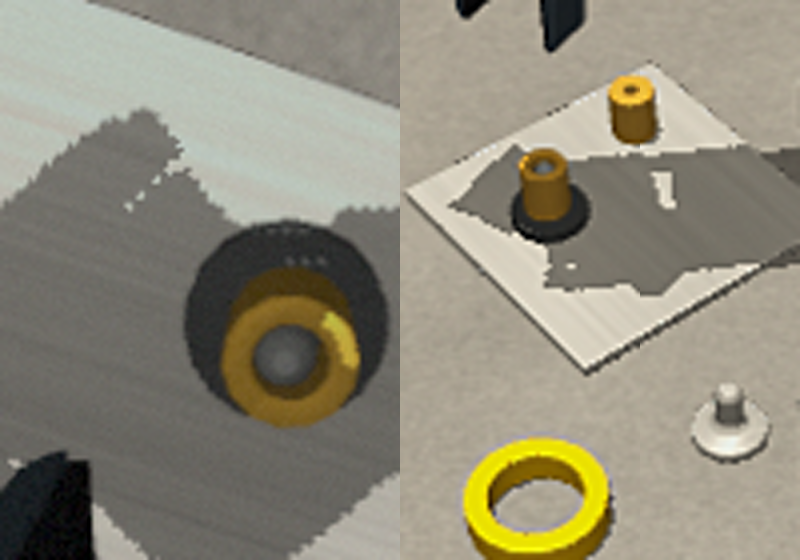

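The sleeve sits flat on the base, with the pin tip inside the bore just under the rim, and nothing else has moved. Next I go over the bar, turning the jaws to the case's x axis.

Emit:
drive_tool(
  deltas=[-0.483,-0.037,-0.03,-48,0.65,-0.483,-0.037,-0.03,-48,0.65,-0.483,-0.037,-0.03,-48,0.65,-0.483,-0.037,-0.03,-48,0.65,-0.483,-0.037,-0.03,-48,0.65,-0.483,-0.037,-0.03,-48,0.65,-0.483,-0.037,-0.03,-48,0.65,-0.483,-0.037,-0.03,-48,0.65,-0.483,-0.037,-0.03,-48,0.65,-0.483,-0.037,-0.03,-48,0.65,-0.483,-0.037,-0.03,-48,0.65,-0.483,-0.037,-0.03,-48,0.65],
)

```text
time_s: 8.4
eef_pos: [424.9, 224.3, 211.8]
tcp_rot: [0.001, 0.991, -0.134, -0.001]
wrist_force: [0.4, -0.0, -0.4]
opening: 59.6
```

Emit:
drive_tool(
  deltas=[0,0,0,0,0.65,0,0,0,0,0.65,0,0,0,0,0.65],
)

```text
time_s: 8.7
eef_pos: [426.0, 223.3, 212.7]
tcp_rot: [0.0, 0.991, -0.136, -0.0]
wrist_force: [1.4, 0.6, 0.2]
opening: 59.3
```

```bash
python3 - <<'E'
from h import *
f=wrist("w4");print(f["p"],Rt(f["q"])[:,0])
for P in [(444.7,280.3,125.5),(412.4,165.5,125.5),(428.5,222.9,125.5)]:print((wproj(f,P)+.5)/.7-.5)
cv2.imwrite("pics/w4.png",cv2.resize(f["image"][:,:,::-1],(800,600),interpolation=cv2.INTER_CUBIC))
E
```

```text
[425.98082099 223.30341081 212.66711427] [ 9.63035793e-01 -2.69373280e-01 -3.11564188e-04]
[405.59947464 207.30935031]
[404.77663657 404.01584597]
[405.15270949 311.53703253]
```

View pics/w4.png

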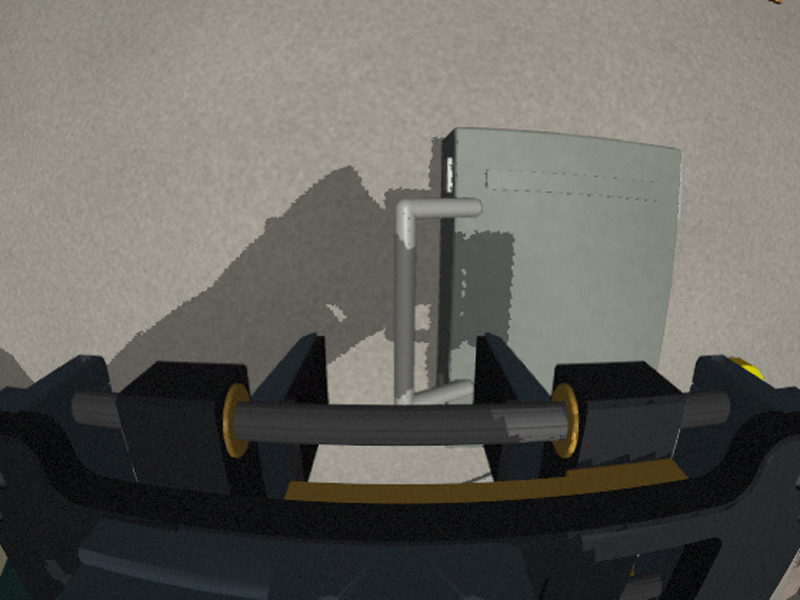

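The bar runs vertically at x≈404.5 with its corner at (404,207), within 1 px of the prediction and centred between the fingers.

Emit:
drive_tool(
  deltas=[0.002,0,0,0,0.42,0.002,0,0.02,0,0.42,0.002,0,0.05,0,0.42,0.002,0,0.08,0,0.42,0.002,0,0.1,0,0.42,0.002,0,0.106,0,0.42,0.002,0,0.106,0,0.42],
)

```text
time_s: 9.45
eef_pos: [427.5, 223.4, 106.6]
tcp_rot: [0.0, 0.991, -0.135, -0.001]
wrist_force: [-0.1, 0.1, -0.0]
opening: 38.1
```

Emit:
drive_tool(
  deltas=[0,0,0,0,0.02,0,0,0,0,0.02,0,0,0,0,0.02,0,0,0,0,0.02,0,0,0,0,0.02,0,0,0,0,0.02,0,0,0,0,0.02],
  force=20,
)

```text
time_s: 10.15
eef_pos: [428.3, 223.7, 107.3]
tcp_rot: [-0.0, 0.991, -0.135, 0.001]
wrist_force: [4.9, -1.6, 0.2]
opening: 11.4
```

Emit:
drive_tool(
  deltas=[0.0017,0,-0.0083,0,0.02,0.0038,0,-0.0164,0,0.02,0.0062,0,-0.0245,0,0.02,0.009,0,-0.0325,0,0.02,0.0121,0,-0.0403,0,0.02,0.0155,0,-0.048,0,0.02,0.0193,0,-0.0555,0,0.02,0.0234,0,-0.0629,0,0.02,0.0279,0,-0.07,0,0.02,0.0326,0,-0.077,0,0.02,0.0376,0,-0.0838,0,0.02,0.043,0,-0.0903,0,0.02],
)

```text
time_s: 11.35
eef_pos: [467.2, 212.4, 197.6]
tcp_rot: [0.0, 0.991, -0.136, -0.003]
wrist_force: [-18.8, 8.9, 12.7]
opening: 11.3
```

Emit:
drive_tool(
  deltas=[0,0,0,0,0.02,0,0,0,0,0.02,0,0,0,0,0.02],
)

```text
time_s: 11.65
eef_pos: [467.1, 212.4, 197.5]
tcp_rot: [0.0, 0.991, -0.135, -0.002]
wrist_force: [-18.0, 7.8, 11.8]
opening: 11.6
```

Emit:
drive_tool(
  deltas=[-0.002,0,-0.0015,0,0.02,0.0036,0,-0.008,0,0.02,0.0094,0,-0.014,0,0.02,0.0156,0,-0.0196,0,0.02,0.022,0,-0.0252,0,0.02,0.0286,0,-0.0304,0,0.02,0.0286,0,-0.0304,0,0.02],
)

```text
time_s: 12.35
eef_pos: [496.5, 204.2, 228.9]
tcp_rot: [0.0, 0.991, -0.135, -0.001]
wrist_force: [-11.9, 2.7, 11.1]
opening: 11.4
```

Emit:
drive_tool(
  deltas=[0,0,-0.003,0,0.02,0.0084,0,-0.008,0,0.02,0.0154,0,-0.013,0,0.02,0.0227,0,-0.0176,0,0.02,0.0301,0,-0.0218,0,0.02,0.0377,0,-0.0258,0,0.02,0.0454,0,-0.0294,0,0.02,0.0534,0,-0.0326,0,0.02,0.0534,0,-0.0326,0,0.02,0.0534,0,-0.0326,0,0.02],
)

```text
time_s: 13.35
eef_pos: [548.5, 189.4, 261.0]
tcp_rot: [0.0, 0.991, -0.135, -0.0]
wrist_force: [-6.0, -5.6, 5.4]
opening: 11.5
```

```bash
python3 - <<'E'
from h import *
from rig import manip
st=manip.get_state();print({k:np.round(st[k],4) for k in("eef_pos","wrist_force","ft_torque","opening","qd")})
s=manip.grab_frame("scene");f=wrist("w5");pickle.dump(s,open("s5.pkl","wb"))
c=lambda im,x,y,w,h,k:cv2.resize(im[y:y+h,x:x+w,::-1],(w*k,h*k),interpolation=cv2.INTER_CUBIC)
cv2.imwrite("pics/s5.png",np.hstack([c(s["image"],250,130,200,200,3)[:420],cv2.resize(f["image"][:,::1,::-1],(200,150)).repeat(1,0) if 0 else c(f["image"],230,140,100,210,2)]))
E
```

```text
{'eef_pos': array([548.4991, 189.3996, 261.0152]), 'wrist_force': array([-5.997 , -5.6423,  5.4408]), 'ft_torque': array([-0.9242,  1.0822, -0.1173]), 'opening': np.float64(11.4705), 'qd': array([ 0.0029, -0.0032,  0.005 , -0.0002, -0.0007, -0.0012])}
```

View pics/s5.png

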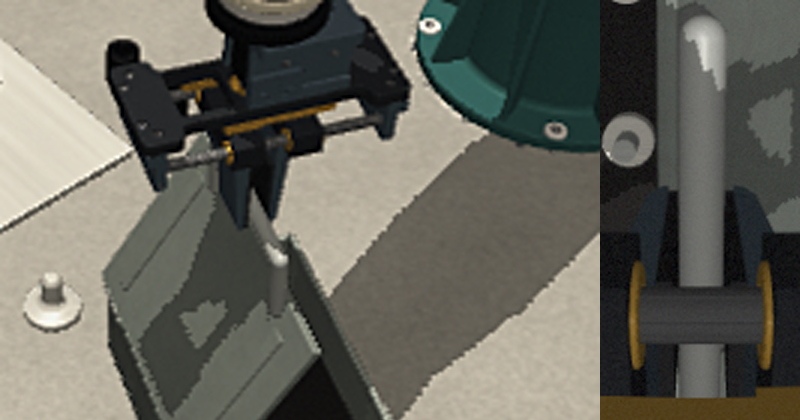

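The picture shows the lid up with the jaws closed on the bar and nothing else touching it; the near bar corner is at about (276,258) in the crop. I'll check the lid angle from that corner.

```bash
python3 - <<'E'
from h import *
s=pickle.load(open("s5.pkl","rb"));T=s["camera_from_world"]
A=np.array([444.7,280.3,125.5]);ex=np.array([.963,-.27,0]);h=A+ex*190-[0,0,35]
for th in (54,57,60,63,66):
    a=np.radians(th+10.44);P=h+193.2*(-np.cos(a)*ex+np.array([0,0,np.sin(a)]))
    c=T[:3,:3]@P+T[:3,3];print(th,np.round([(s["cx"]+s["fx"]*c[0]/c[2]-249.5)*3-.5,(s["cy"]+s["fy"]*c[1]/c[2]-129.5)*3-.5],1))
E
```

```text
54 [304.3 262. ]
57 [291.9 261. ]
60 [279.  260.6]
63 [265.7 260.7]
66 [252.  261.4]
```

The corner reads about 60.7°, against 59.9° from the tool position. I'll let it settle, take one last look at the sleeve and hand in.

Emit:
drive_tool(
  deltas=[0,0,0,0,0.02,0,0,0,0,0.02,0,0,0,0,0.02,0,0,0,0,0.02,0,0,0,0,0.02,0,0,0,0,0.02,0,0,0,0,0.02,0,0,0,0,0.02,0,0,0,0,0.02,0,0,0,0,0.02],
)

```text
time_s: 14.45
eef_pos: [548.3, 189.5, 261.0]
tcp_rot: [0.001, 0.991, -0.135, -0.0]
wrist_force: [-6.3, -5.9, 4.8]
opening: 11.3
```

```bash
python3 - <<'E'
from h import *
from rig import manip
s=manip.grab_frame("scene");cv2.imwrite("pics/s6.png",cv2.resize(s["image"][125:275,185:385,::-1],(800,600),interpolation=cv2.INTER_CUBIC))
E
```

```text
(no output)
```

View pics/s6.png

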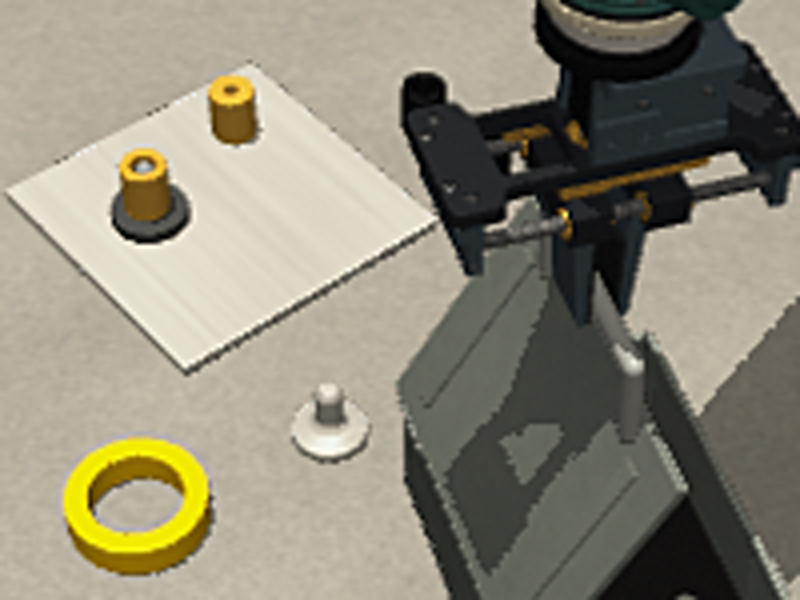

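The sleeve is upright on the base at (145,185), with the pin tip showing at the rim. The narrow sleeve at (232,110), the tape and the port are where they were, and the lid is steady with its bar corner at (630,360).

```bash
python3 -c "
from rig import manip
print(manip.sign_off())"
```

```text
the job is handed in; nothing more can be done
None
```

I slid the wide-bore sleeve down over the gauge pin until it sat on the base, and let go of it. I then lifted the case lid by its bar, and the arm is still holding it at about 60 degrees. The job is handed in at about 14.5 s of the 54 s allowed; no verdict was reported.

- **Sleeve:** the last picture shows it upright on the base with the pin tip at its rim. At release its underside was, by the arm's position, within about 0.5 mm of the base.
- **Lid angle:** the arm position gives 59.9° and the picture of the bar corner gives 60.7°, so they agree. Over the last second the arm moved 0.2 mm or less.
- **Grip:** the jaws are closed on the bar at about 11.3 mm, slightly under the bar's 12 mm. The wrist feels about 10 N, more than the lid's own 1.5–3 N.
- **Off plan:** the bar rolled about 6 mm down the finger pads during the lift. This pushed up to about 23 N on the wrist partway, and I corrected the path for it.
- **Other things:** the narrow sleeve, vacuum port and tape roll look unmoved in the last picture. The spanner was hidden by the arm and lid in the later pictures, so I did not recheck it, but the arm only passed high above it.

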